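# Tip a roller blank into the laser marking cradle

## Task

The roller blank stands on end on the pad of the marking fixture: push it over so that it lies along the two cradle bars with its thin journal towards the end stop, then push it along the bars until it is fully home against the stop. Use the fingers only to push: do not grip, lift or carry the blank, and leave the other things on the bench alone. Finish with the robot clear of everything.

Things in the scene. Friction and masses are not known exactly. Their poses are not given: they have to be found in the camera images.
- fixture: Aluminium marking fixture fixed to the bench: base plate 270 x 110 x 12 mm with a tipping pad at one end, two cradle bars and an end stop at the other. Origin at the centre of the plate's underside, on the bench top; x runs along its length from pad to stop, y across, z up. Grey plastic bars: diameter 16, parallel to x at y = -22 and +22, from x = -39 to the stop, tops at z = 29 mm.
- stop_face (a point): Point on the end stop's face where the middle of the blank's journal end should come: on the fixture's centre line, 100 mm along x from its origin, 44.5 mm above the bench. Axes as the fixture's. The stop is an upright steel plate 80 mm wide, its top 70 mm above the bench.
- pad_centre (a point): Centre of the top of the tipping pad, on the fixture's centre line. Axes as the fixture's. The pad is flat, 85 mm along x (from x = -135 to -50 mm of the fixture) by 90 mm wide, its top 20 mm above the bench.
- blank: Loose roller blank, 0.26 to 0.44 kg: black barrel, diameter 48, 110 mm long, with a bare-metal journal, diameter 30, 10 mm long, at one end; 120 mm overall. Origin at the centre of the plain end, z along its axis to the journal. It starts standing on the pad, journal up, top 140 mm above the bench, 77 to 93 mm behind the fixture's origin and up to 6 mm off its centre line.
- blank_mid (a point): Point on the blank's axis halfway along it, 60 mm from each end. Pushed towards the stop above about 80 mm over the bench, the blank pivots on its foot's front edge, overbalances at about 0.4 rad and falls onto the bars, which centre it: axis then 44 mm above the bench, journal end about 25 to 50 mm short of the stop.
- blank_end (a point): Centre of the blank's journal end face, 120 mm from the blank's origin. Lying on the bars, the blank slides along them under a push of about 2 to 5 N on its plain end.
- sleeve_a: Bystander: short black open sleeve, diameter 60 mm, 48 mm high, standing loose on the bench. Origin at the centre of its underside, z up.
- sleeve_b: Bystander: a second sleeve, the same as the first. Origin at the centre of its underside, z up.
- gauge: Bystander: brass plug gauge standing on its foot, foot diameter 40 mm, 80 mm high. Origin at the centre of its underside, z up.
- screwdriver: Bystander: screwdriver, 190 mm long, lying on the bench along its own x axis.

How it is judged:
By the outcome, as a careful person would: the job done as asked, in the order asked, and still so for the second after the job is handed in, with the robot touching nothing.
It also fails if it takes over 45 s, if anything falls off the work surface, if the arm or the gripper's body presses on something with over 40 N, if the wrist force passes 120 N, or if a joint passes its speed limit or range.

## Robot

A 7-joint arm with a two-finger parallel gripper is mounted at the origin on the work surface. World frame = base frame: x ahead of the robot, y to its left, z up, the work surface at z = 0. Lengths are in mm, angles in rad, forces in N, time in s.
With the tool pointing down it reaches from about 425 to 875 mm from the base axis. Payload 9.9 kg.
Tool frame: the origin (TCP) lies midway between the tips of the shut fingers; the grasp point (between the pads) lies 19 mm behind it; x points along the fingers, y is the direction in which the jaws open and shut, and the axes are right-handed (so a half turn about x gives the same grasp; the last joint's range is limited). The gripper opens to 85 mm and grips with 20 to 120 N. Pads are 22 mm wide; open, the fingers measure 114 mm over their backs; the gripper's body (76 mm by 85 mm) begins 54 mm behind the grasp point. The pads swing forward as they close: fully open they stand 13 mm farther back than shut.
Start: joints at [-1.19, 0.576, 0.025, 1.437, -0.015, 1.129, -0.057], TCP at [302.558, 603.397, 231.289] pointing down, gripper open.
Joint ranges: [-2.76, 2.76], [-0.34, 2.15], [-1.52, 1.57], [0.19, 2.46], [-1.09, 4.23], [0.17, 1.99], [-2.82, 2.82]. Speed limits (rad/s): [2.22, 2.22, 3.01, 3.01, 3.14, 3.14, 3.14].

## Interface

Orientations are given as a unit quaternion [w, x, y, z].
In Python, from workcell import arm gives the robot as it stands.
- The arm moves only by the tool apply_moves, never from a script. Its argument "series" is text: rows parted by semicolons, each of 7 numbers parted by spaces: the finger opening in m, from 0 to 0.0854, then the shift along the world's x, y, z in m, then the turn, a rotation vector about the world's x, y, z in degrees. A call has 1 to 5 rows; each row shifts and turns the commanded pose from where the row before left it; what a row does not reach is not made up. A row lasts 1/10 s, in which the tool goes at most 50 mm and 8.59 degrees, less where a joint would pass 70% of its speed; a pose out of reach is approached as far as the arm can. A call with a gripper value outside its range is refused whole. The fingers move at their own pace and stop on an object; the grip force is fixed at half the most. Time passes only in rows, so rows that do not move let the fingers close. It gives the time, the measured TCP pose, the force and the opening at its end, in the units of the state.
- arm.get_state(): the state, without advancing time (a new reading comes with each control period).
- arm.capture(name): name is "scene" or "top" or "wrist"; returns the picture (384x512x3 uint8, red, green, blue); there is no depth.
- arm.calibration(name): a dict with "fx", "fy", "cx", "cy" (pixels), "distortion" ([k1, k2, p1, p2, k3] as OpenCV has them; the pictures are not rectified), "eye" and "rotation" of the camera in the world; the wrist camera has in their place "tool_from_camera" (4x4, takes a point from camera to tool coordinates, whose origin is the TCP and whose axes are the tool frame's). Camera axes: x right, y up, looking along -z (the intrinsics and any distortion apply to the point x, -y, -z); pixel columns grow to the right and rows downward; lengths in mm; the calibration is good to about 2 mm. A picture is of the moment at which its call begins: read the wrist's pose just before it. calibration takes no time and is no camera call.
- arm.sign_off(): hands the job in, once; it reports no verdict.
The state is a dict: "time": time; "joint_pos": joint angles; "joint_vel": joint speeds; "effort": joint torques, N m; "ee_pos": TCP position; "eef_rot": TCP orientation; "ft_force": force on the tool from outside, world axes, zero at the start; "torque": the same for the moment, N m; "grip_width": finger opening in mm.
Only numpy, scipy, OpenCV 4.12 (cv2) and the standard library are available. Lean on these libraries where they do the work, as an engineer would, in place of code of your own. Each camera call takes 0.05 s, during which the arm holds its last target. There are 200 camera calls.

## Working session

There is one attempt and no reset: what is moved stays moved. The work goes in short steps, Python scripts to look and compute and a tool call to move; the robot and the scene stay as the last step left them, time stands still between calls to the robot, and variables do not carry over. Pictures are saved under pics/ and viewed, about 8 in all and at most 12, crops included, and the job is handed in when it is done.

Besides the shell and the picture viewer there is one more tool, called after ">>>" as name(argument=value, ...), one argument or row to a line, values as JSON. apply_moves: Moves the arm, as the interface text tells. Its arguments: {"type":"object","properties":{"series":{"type":"string"}},"required":["series"]}

```bash
mkdir -p pics; cat > h.py <<'E'
import numpy as np, cv2
from workcell import arm
def K(c): return np.array([[c['fx'],0,c['cx']],[0,c['fy'],c['cy']],[0,0,1.]])
def ray(name,px):
    c=arm.calibration(name); p=cv2.undistortPoints(np.array(px,float).reshape(-1,1,2),K(c),np.array(c['distortion'],float)).reshape(-1,2)
    d=np.c_[p[:,0],-p[:,1],-np.ones(len(p))]
    return np.array(c['eye'],float), d@np.array(c['rotation']).T
def plane(name,px,z):
    e,d=ray(name,px); return e+d*((z-e[2])/d[:,2])[:,None]
def proj(name,P):
    c=arm.calibration(name); q=(np.array(P,float).reshape(-1,3)-c['eye'])@np.array(c['rotation'])
    q=q*[1,-1,-1]; return cv2.projectPoints(q,np.zeros(3),np.zeros(3),K(c),np.array(c['distortion'],float))[0].reshape(-1,2)
def snap(name,f):
    im=arm.capture(name); cv2.imwrite(f'pics/{f}.png',im[:,:,::-1]); return im
E
python3 - <<'E'
from h import *
snap('top','top0'); snap('scene','scene0')
for n in('top','scene'): print(arm.calibration(n))
print(arm.get_state())
E
```

```text
{'fx': 390.2398123931271, 'fy': 390.2398123931271, 'cx': 257.81548249314267, 'cy': 191.1341508687484, 'distortion': array([0.02483532, 0.        , 0.        , 0.        , 0.        ]), 'eye': array([ 338.41846652,  123.34377297, 1078.09343817]), 'rotation': array([ 0.70484652,  0.08309576, -0.08473544, -0.69936141])}
{'fx': 491.5511598796834, 'fy': 491.5511598796834, 'cx': 250.06108641082008, 'cy': 191.6944553195961, 'distortion': array([-0.12674107,  0.        ,  0.        ,  0.        ,  0.        ]), 'eye': array([1231.0986722 , -510.16943199,  975.24574166]), 'rotation': array([0.84134709, 0.36744982, 0.15620202, 0.36430294])}
{'time': 0.1, 'joint_pos': array([-1.18983919,  0.57644316,  0.0248347 ,  1.43783475, -0.01502762,
        1.12899147, -0.05648877]), 'joint_vel': array([ 0.00135078, -0.00083007, -0.0002641 , -0.00285289,  0.00031982,
       -0.00147681,  0.00071389]), 'effort': array([ 5.03338044e-03, -7.67299891e+01,  2.25719355e+00, -2.86605746e+01,
        1.58346532e-02,  8.70202814e-03,  6.82066525e-05]), 'ee_pos': array([302.33449265, 603.04753551, 230.52807476]), 'eef_rot': array([ 0.68799777,  0.16230999,  0.6882102 , -0.16334399]), 'ft_force': array([ 0.46465095, -0.79625116, -0.76999963]), 'torque': array([-0.00101849, -0.04123405, -0.04609463]), 'grip_width': 85.37151671241159}
```

View pics/top0.png

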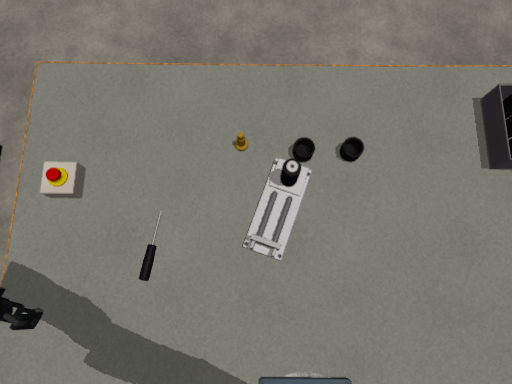

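View pics/scene0.png

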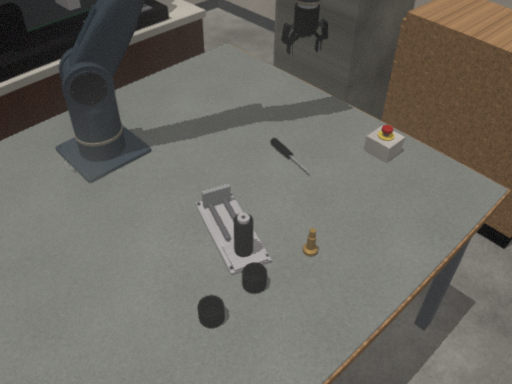

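```bash
sed -i 's/^def K/from scipy.spatial.transform import Rotation as Ro\ndef R(c): q=c["rotation"]; return Ro.from_quat([q[1],q[2],q[3],q[0]]).as_matrix()\ndef K/; s/np.array(c\[.rotation.\])/R(c)/' h.py
python3 - <<'E'
from h import *
t=cv2.imread('pics/top0.png')[120:270,220:380]; s=cv2.imread('pics/scene0.png')[170:340,180:340]
cv2.imwrite('pics/crop.png',np.hstack([cv2.resize(t,(400,375),interpolation=2)[:,:],cv2.resize(s,(400,425),interpolation=2)[:375]]))
cv2.imwrite('pics/cropt.png',cv2.resize(t,(640,600),interpolation=2))
for n,p in (('sa',(304,152)),('sb',(351,152)),('g',(241,146)),('fix?',(276,208))): print(n,plane('top',[p],0).round(1))
E
```

```text
sa [[718.3 -11.8   0. ]]
sb [[ 719.3 -148.6    0. ]]
g [[735.2 172.    0. ]]
fix? [[551.5  70.3   0. ]]
```

View pics/cropt.png

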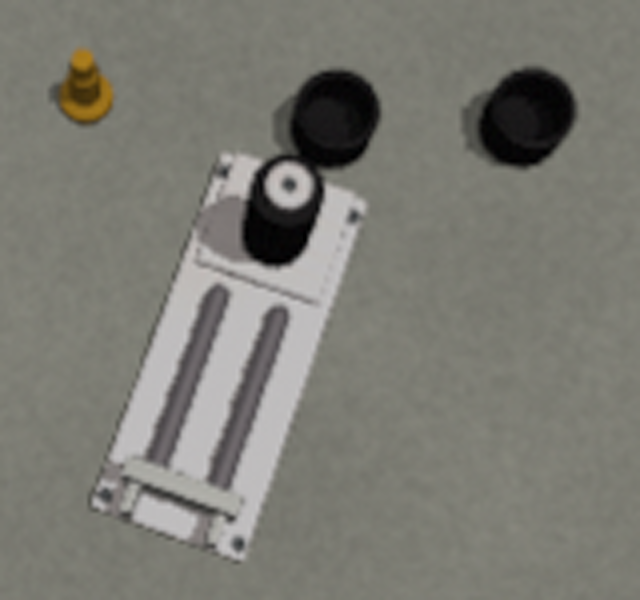

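The crop shows the plate corners at about (221,151), (370,205), (91,508) and (245,562). The journal top centre is at (289,184), with the sleeve behind it at (335,117).

```bash
cat >> h.py <<'E'
def fixpose():
    u=np.array([(221,151),(370,205),(91,508),(245,562)],float)/4+[219.6,119.6]
    W=plane('top',u,12)[:,:2]; L=np.array([(-135,55),(-135,-55),(135,55),(135,-55)],float)
    # top-left in image = +y world ; determine handedness by fit
    best=None
    for s in(1,-1):
        l=L*[1,s]; a=l-l.mean(0); b=W-W.mean(0); z=(np.conj(a[:,0]+1j*a[:,1])*(b[:,0]+1j*b[:,1])).sum(); th=np.angle(z)
        r=np.c_[np.cos(th)*a[:,0]-np.sin(th)*a[:,1],np.sin(th)*a[:,0]+np.cos(th)*a[:,1]]-b
        e=np.abs(r).max()
        if best is None or e<best[0]: best=(e,W.mean(0),th)
    return best
def w2f(P,o,th):
    d=np.asarray(P,float)[...,:2]-o; return np.stack([d[...,0]*np.cos(th)+d[...,1]*np.sin(th),-d[...,0]*np.sin(th)+d[...,1]*np.cos(th)],-1)
def f2w(P,o,th):
    P=np.asarray(P,float); return np.stack([P[...,0]*np.cos(th)-P[...,1]*np.sin(th),P[...,0]*np.sin(th)+P[...,1]*np.cos(th)],-1)+o
E
python3 - <<'E'
from h import *
e,o,th=fixpose(); print(e,o,th,np.degrees(th))
j=plane('top',[np.array((289,184))/4+[219.6,119.6]],140)[0]; print('journal',j,w2f(j,o,th))
# gaps: sleeve rim top at z48 centre
s=plane('top',[np.array((335,113))/4+[219.6,119.6]],48)[0]; print('sleeve',s,w2f(s,o,th))
print('start dir',f2w([-85,0],o,th),f2w([-150,0],o,th),'dir',np.cos(th),np.sin(th))
st=arm.get_state(); q=st['eef_rot']; print(Ro.from_quat([q[1],q[2],q[3],q[0]]).as_matrix().round(3))
c=arm.calibration('scene')
print(proj('scene',[*[(*f2w(p,o,th),12) for p in [(-135,55),(-135,-55),(135,55),(135,-55)]],j]).round(1))
E
```

```text
1.897069534422613 [550.68372638  65.60908915] 2.8008093139806824 160.47455291202454
journal [632.65467878  36.95918651 140.        ] [-86.83258819  -0.39444469]
sleeve [713.55119866  -4.25821384  48.        ] [-176.85290914   11.41499375]
start dir [630.79564351  37.19992277] [692.05769778  15.47526613] dir -0.9424931426596728 0.33422548681914377
[[-0.001  0.448  0.894]
 [-0.001  0.894 -0.448]
 [-1.    -0.001  0.   ]]
[[230.4 272.4]
 [270.9 258.5]
 [194.3 202.1]
 [230.5 191.5]
 [243.2 216.7]]
```

View pics/crop.png

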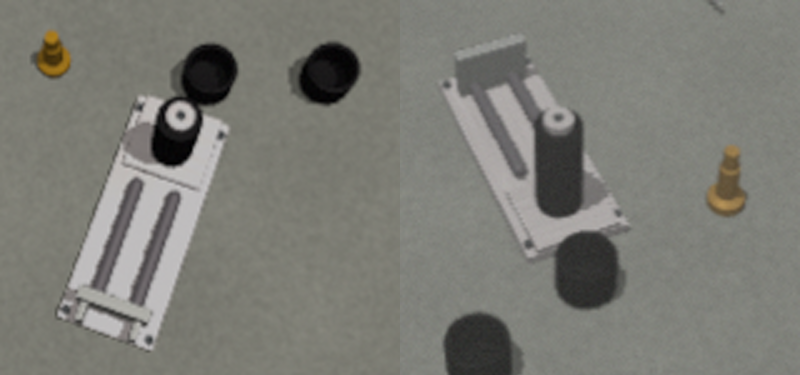

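>>> apply_moves(
  series="0 0.027 -0.0395 0 0 0 1.4;0 0.027 -0.0395 0 0 0 1.4;0 0.027 -0.0395 0 0 0 1.4;0 0.027 -0.0395 0 0 0 1.4;0 0.027 -0.0395 0 0 0 1.5",
)

```text
time: 0.6
ee_pos: [438.2, 404.1, 231.0]
eef_rot: [0.697, 0.119, 0.697, -0.12]
ft_force: [0.9, 1.4, -0.1]
grip_width: 12.7
```

>>> apply_moves(
  series="0 0.027 -0.0395 0 0 0 0;0 0.027 -0.0395 0 0 0 0;0 0.027 -0.0395 0 0 0 0;0 0.027 -0.0395 0 0 0 0;0 0.027 -0.0395 0 0 0 0",
)

```text
time: 1.1
ee_pos: [573.2, 206.6, 231.1]
eef_rot: [0.697, 0.12, 0.697, -0.12]
ft_force: [0.9, -0.1, 0.2]
grip_width: 0.5
```

>>> apply_moves(
  series="0 0.027 -0.0395 0 0 0 0;0 0.027 -0.0395 0 0 0 0;0 0.027 -0.0395 0 0 0 0;0 0.027 -0.0395 0 0 0 0;0 0.013 -0.02 0 0 0 0",
)

```text
time: 1.6
ee_pos: [695.0, 24.8, 230.6]
eef_rot: [0.697, 0.121, 0.697, -0.123]
ft_force: [0.5, -0.4, 0.9]
grip_width: 0.2
```

>>> apply_moves(
  series="0 0.011 -0.014 0 0 0 0;0 0 0 0 0 0 0",
)

```text
time: 1.8
ee_pos: [705.2, 12.8, 230.3]
eef_rot: [0.696, 0.121, 0.697, -0.122]
ft_force: [1.1, 0.1, -0.9]
grip_width: 0.1
```

```bash
python3 - <<'E'
from h import *
st=arm.get_state(); e,o,th=fixpose(); print(st['ee_pos'],w2f(st['ee_pos'],o,th))
q=st['eef_rot']; M=Ro.from_quat([q[1],q[2],q[3],q[0]]).as_matrix(); print(M.round(3), arm.calibration('wrist')['tool_from_camera'])
a=snap('wrist','w1'); cv2.imwrite('pics/w1s.png',a[:,:,::-1])
E
```

```text
[705.2299312   12.82773913 230.27208642] [-163.29961067   -1.90722008]
[[-0.001  0.338  0.941]
 [-0.002  0.941 -0.338]
 [-1.    -0.002 -0.   ]] [[-1.05422491e-03  2.66562643e-01 -9.63817019e-01 -1.42456507e+02]
 [ 9.99999148e-01  1.02287688e-03 -8.10904182e-04 -5.62683979e-01]
 [ 7.69709386e-04 -9.63817053e-01 -2.66563494e-01 -6.74896290e+01]
 [ 0.00000000e+00  0.00000000e+00  0.00000000e+00  1.00000000e+00]]
```

View pics/w1.png

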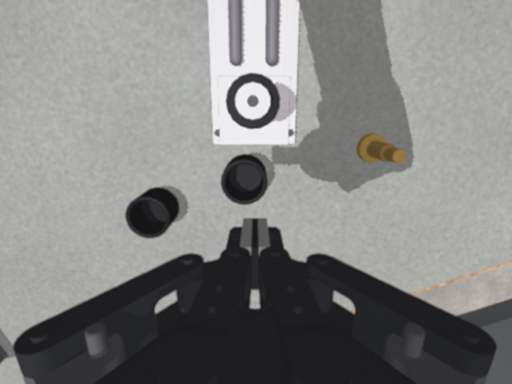

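The wrist view shows the journal centre at (253,101), the plate's pad-end corners at (213,143) and (297,143), the sleeve at (245,178), and the finger tips at (255,222).

```bash
cat >> h.py <<'E'
def wplane(st,px,z):
    c=arm.calibration('wrist'); T=np.array(c['tool_from_camera']); q=st['eef_rot']; M=Ro.from_quat([q[1],q[2],q[3],q[0]]).as_matrix()
    p=cv2.undistortPoints(np.array(px,float).reshape(-1,1,2),K(c),np.array(c['distortion'],float)).reshape(-1,2)
    d=np.c_[p[:,0],-p[:,1],-np.ones(len(p))]@T[:3,:3].T@M.T; e=M@T[:3,3]+st['ee_pos']
    return e+d*((z-e[2])/d[:,2])[:,None]
E
python3 - <<'E'
from h import *
st=arm.get_state(); e,o,th=fixpose()
for n,px,z in(('journal',[(253,101)],140),('plate',[(213,143),(297,143)],12),('sleeve',[(245,176)],48),('bars far',[(234,0),(273,0),(236,60),(271,60)],29)):
    P=wplane(st,px,z); print(n,P.round(1).tolist(),w2f(P,o,th).round(1).tolist())
E
```

```text
journal [[631.2, 39.6, 140.0]] [[-84.6, -2.4]]
plate [[658.5, -28.2, 12.0], [696.7, 78.3, 12.0]] [[-133.0, 52.4], [-133.4, -60.7]]
sleeve [[708.4, 0.6, 48.0]] [[-170.4, 8.5]]
bars far [[515.2, 57.7, 29.0], [530.1, 99.4, 29.0], [575.5, 37.4, 29.0], [589.6, 76.7, 29.0]] [[30.8, 19.3], [30.7, -25.0], [-32.8, 18.3], [-33.0, -23.5]]
```

>>> apply_moves(
  series="0 0 0 -0.04 0 0 0;0 0 0 -0.04 0 0 0;0 0 0 -0.04 0 0 0;0 -0.0141 0.005 0 0 0 0;0 -0.0141 0.005 0 0 0 0",
)

```text
time: 2.35
ee_pos: [674.2, 28.3, 109.2]
eef_rot: [0.696, 0.119, 0.698, -0.119]
ft_force: [0.4, -0.0, -0.1]
grip_width: -0.7
```

>>> apply_moves(
  series="0 -0.0047 0.0017 0 0 0 0;0 -0.0047 0.0017 0 0 0 0;0 -0.0047 0.0017 0 0 0 0;0 -0.0047 0.0017 0 0 0 0;0 -0.0047 0.0017 0 0 0 0",
)

```text
time: 2.85
ee_pos: [652.9, 34.9, 111.6]
eef_rot: [0.697, 0.12, 0.697, -0.12]
ft_force: [0.8, -1.7, 0.6]
grip_width: 0.1
```

```bash
python3 - <<'E'
from h import *
st=arm.get_state(); e,o,th=fixpose(); print(st['ee_pos'],w2f(st['ee_pos'],o,th),st['ft_force'])
E
```

```text
[652.92182552  34.87318452 111.58213541] [-106.63143004   -5.2021991 ] [ 0.77660816 -1.74278398  0.57693024]
```

```bash
python3 - <<'E'
from h import *
st=arm.get_state(); e,o,th=fixpose(); print(st['ee_pos'],w2f(st['ee_pos'],o,th),st['ft_force'])
snap('wrist','w2'); 
E
```

```text
[652.92182552  34.87318452 111.58213541] [-106.63143004   -5.2021991 ] [ 0.77660816 -1.74278398  0.57693024]
```

View pics/w2.png

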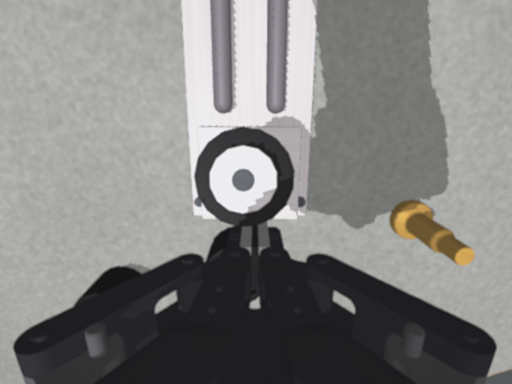

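The journal centre is at (243,180) and the finger seam at column 255. The fingers are about 5 mm too far towards fixture -y, so I back off and shift before pushing.

>>> apply_moves(
  series="0 0.0075 -0.0027 0 0 0 0;0 -0.0017 -0.0047 0 0 0 0;0 0 0 0 0 0 0",
)

```text
time: 3.2
ee_pos: [659.0, 26.0, 111.2]
eef_rot: [0.697, 0.12, 0.697, -0.121]
ft_force: [0.2, 0.2, 0.3]
grip_width: 0.3
```

```bash
python3 - <<'E'
from h import *
st=arm.get_state(); e,o,th=fixpose(); print(st['ee_pos'],w2f(st['ee_pos'],o,th),st['ft_force'])
im=snap('wrist','w3'); g=im.max(2); 
b=(g[140:215]<70); 
for r in(165,180,195): x=np.where(g[r,170:320]<80)[0]+170; print(r,x.min(),x.max())
print([int(v) for v in im[228,225:290].mean(1)])
E
```

```text
[658.96098557  26.02474894 111.16826426] [-115.28066967    1.11894954] [0.17415936 0.2338333  0.30831146]
165 202 293
180 200 296
195 202 310
[21, 21, 21, 24, 24, 24, 25, 28, 29, 30, 28, 28, 31, 29, 30, 32, 52, 75, 82, 82, 79, 76, 73, 74, 73, 70, 58, 39, 28, 27, 27, 29, 45, 68, 83, 88, 89, 89, 89, 90, 90, 89, 80, 54, 34, 32, 32, 32, 31, 32, 34, 46, 67, 95, 127, 159, 169, 172, 175, 173, 171, 169, 169, 168, 169]
```

```bash
python3 - <<'E'
from h import *
st=arm.get_state(); e,o,th=fixpose(); t=w2f(st['ee_pos'],o,th)
P=wplane(st,[(200,180),(296,180),(202,165),(293,165)],130); print((w2f(P,o,th)-t).round(1))
c=arm.calibration('wrist');print(c['cx'],c['cy'],c['fx'],c['distortion'])
im=cv2.imread('pics/w3.png'); cv2.imwrite('pics/w3c.png',cv2.resize(im[100:280,160:360],(800,600)[:2] if 0 else (660,594)))
E
```

```text
[[ 36.6  26.5]
 [ 36.5 -19.5]
 [ 43.9  25.1]
 [ 43.8 -17.8]]
254.509580276766 186.4929723642074 266.4072478167761 [-0.03051525  0.          0.          0.          0.        ]
```

View pics/w3c.png

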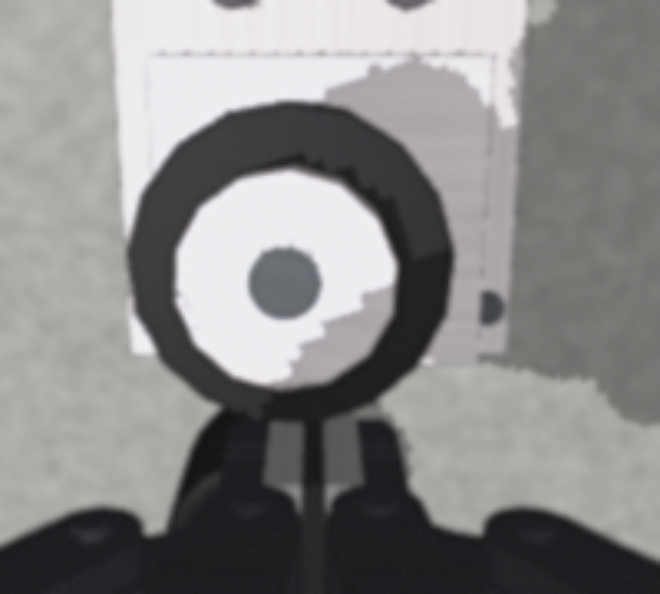

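Blank centre is still about 3.5 mm to fixture +y of the seam, with a gap of about 3 mm. Shift that amount, then push slowly.

>>> apply_moves(
  series="0 -0.0012 -0.0033 0 0 0 0;0 -0.0047 0.0017 0 0 0 0;0 -0.0047 0.0017 0 0 0 0;0 -0.0047 0.0017 0 0 0 0;0 -0.0047 0.0017 0 0 0 0",
)

```text
time: 3.75
ee_pos: [637.9, 31.5, 111.3]
eef_rot: [0.697, 0.12, 0.697, -0.12]
ft_force: [0.3, -0.2, 0.0]
grip_width: -0.1
```

>>> apply_moves(
  series="0 -0.0047 0.0017 0 0 0 0;0 -0.0047 0.0017 0 0 0 0;0 -0.0047 0.0017 0 0 0 0;0 0 0 0 0 0 0",
)

```text
time: 4.15
ee_pos: [623.8, 36.5, 111.3]
eef_rot: [0.697, 0.12, 0.697, -0.12]
ft_force: [0.4, -0.6, -0.4]
grip_width: 0.2
```

```bash
python3 - <<'E'
from h import *
st=arm.get_state(); e,o,th=fixpose(); print(w2f(st['ee_pos'],o,th),st['ft_force'])
im=snap('wrist','w4'); a=cv2.imread('pics/w4.png'); s=snap('scene','s4'); b=cv2.imread('pics/s4.png')[150:300,160:320]
cv2.imwrite('pics/w4c.png',np.hstack([cv2.resize(a,(400,300)),cv2.resize(b,(320,300))]))
E
```

```text
[-78.60187311   2.97039738] [ 0.39131177 -0.56324793 -0.42522464]
```

View pics/w4c.png

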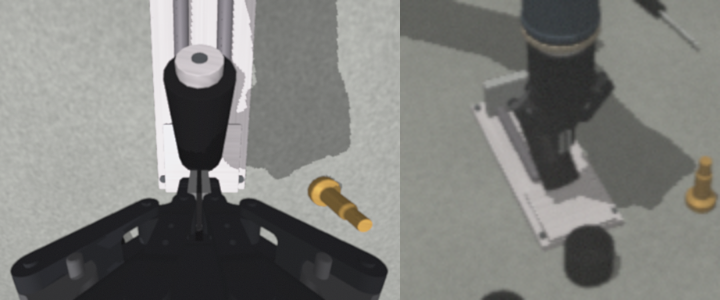

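The blank is tilting straight towards the stop, with the journal at about (199,60) in line with the bars. I'll continue the push.

>>> apply_moves(
  series="0 -0.0047 0.0017 0 0 0 0;0 -0.0047 0.0017 0 0 0 0;0 -0.0047 0.0017 0 0 0 0;0 0 0 0 0 0 0;0 0 0 0 0 0 0",
)

```text
time: 4.75
ee_pos: [610.5, 41.3, 111.4]
eef_rot: [0.697, 0.12, 0.697, -0.12]
ft_force: [0.5, -0.5, 0.3]
grip_width: -0.1
```

```bash
python3 - <<'E'
from h import *
st=arm.get_state(); e,o,th=fixpose(); print(st['ee_pos'],w2f(st['ee_pos'],o,th),st['ft_force'])
snap('wrist','w5'); a=cv2.imread('pics/w5.png'); s=snap('scene','s5'); b=cv2.imread('pics/s5.png')[150:300,160:320]
cv2.imwrite('pics/w5c.png',np.hstack([cv2.resize(a,(400,300)),cv2.resize(b,(320,300))]))
E
```

```text
[610.45243101  41.29594011 111.4070928 ] [-64.45766833   2.93875185] [ 0.46622948 -0.4629077   0.27539769]
```

View pics/w5c.png

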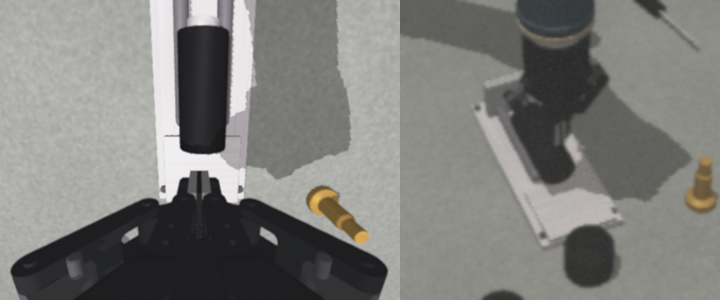

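Blank lies along the bars with the journal towards the stop. Its plain end is at about (260,194) in full wrist pixels and the journal end at about (257,21).

```bash
python3 - <<'E'
from h import *
st=arm.get_state(); e,o,th=fixpose()
print(w2f(wplane(st,[(260,193)],60),o,th),w2f(wplane(st,[(260,193)],68),o,th), 'jour',w2f(wplane(st,[(257,22)],59),o,th))
E
```

```text
[[-55.96343264  -0.72965542]] [[-53.53641178  -0.55113226]] jour [[60.6227101  1.7023957]]
```

>>> apply_moves(
  series="0 0.0125 -0.003 0 0 0 0;0 0.0128 -0.0033 0 0 0 0;0 0 0 0 0 0 0;0 0 0 -0.035 0 0 0;0 0 0 -0.036 0 0 0",
)

```text
time: 5.35
ee_pos: [636.4, 35.1, 40.5]
eef_rot: [0.698, 0.12, 0.696, -0.12]
ft_force: [0.4, -0.2, 0.1]
grip_width: -0.2
```

>>> apply_moves(
  series="0 -0.0094 0.0033 0 0 0 0;0 -0.0047 0.0017 0 0 0 0;0 -0.0047 0.0017 0 0 0 0;0 -0.0047 0.0017 0 0 0 0;0 -0.0047 0.0017 0 0 0 0",
)

```text
time: 5.85
ee_pos: [609.2, 45.0, 42.2]
eef_rot: [0.698, 0.12, 0.695, -0.12]
ft_force: [4.7, -0.8, 3.4]
grip_width: -0.0
```

>>> apply_moves(
  series="0 -0.0047 0.0017 0 0 0 0;0 -0.0047 0.0017 0 0 0 0;0 -0.0047 0.0017 0 0 0 0",
)

```text
time: 6.15
ee_pos: [595.4, 49.9, 41.8]
eef_rot: [0.699, 0.12, 0.695, -0.12]
ft_force: [6.0, -1.1, 4.4]
grip_width: -0.1
```

```bash
python3 - <<'E'
from h import *
st=arm.get_state(); e,o,th=fixpose(); print(st['ee_pos'],w2f(st['ee_pos'],o,th),st['ft_force'])
snap('wrist','w6'); a=cv2.imread('pics/w6.png'); s=snap('top','t6'); b=cv2.imread('pics/t6.png')[120:270,220:380]
cv2.imwrite('pics/w6c.png',np.hstack([cv2.resize(a,(400,300)),cv2.resize(b,(320,300))]))
E
```

```text
[595.40640999  49.9413164   41.82630457] [-47.3873916   -0.18069232] [ 6.02213436 -1.06805677  4.3506578 ]
```

View pics/w6c.png

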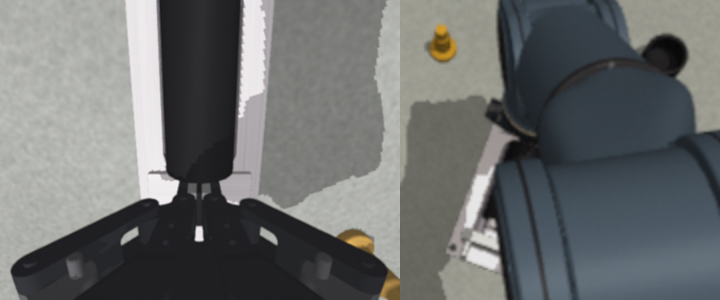

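>>> apply_moves(
  series="0 -0.0047 0.0017 0 0 0 0;0 -0.0038 0.0013 0 0 0 0",
)

```text
time: 6.45
ee_pos: [586.0, 53.1, 41.0]
eef_rot: [0.698, 0.12, 0.696, -0.12]
ft_force: [4.9, -1.6, 1.9]
grip_width: -0.0
```

>>> apply_moves(
  series="0 -0.0019 0.0007 0 0 0 0;0 -0.0019 0.0007 0 0 0 0",
)

```text
time: 6.65
ee_pos: [581.6, 54.5, 40.6]
eef_rot: [0.697, 0.12, 0.696, -0.12]
ft_force: [4.5, -1.8, 3.2]
grip_width: -0.5
```

>>> apply_moves(
  series="0 -0.0019 0.0007 0 0 0 0",
)

```text
time: 6.75
ee_pos: [580.5, 54.9, 40.6]
eef_rot: [0.698, 0.12, 0.696, -0.12]
ft_force: [9.8, -2.6, -0.6]
grip_width: -0.0
```

>>> apply_moves(
  series="0 -0.0019 0.0007 0 0 0 0",
)

```text
time: 6.85
ee_pos: [580.5, 55.0, 40.9]
eef_rot: [0.699, 0.12, 0.695, -0.12]
ft_force: [16.4, -5.8, -1.2]
grip_width: 0.0
```

Position stalled with the force rising to 17 N where the stop should be. Now I back off and clear.

>>> apply_moves(
  series="0 0 0 0 0 0 0;0 0.0047 -0.0017 0 0 0 0;0 0.0141 -0.005 0 0 0 0;0 0.0141 -0.005 0 0 0 0;0 0 0 0.04 0 0 0",
)

```text
time: 7.35
ee_pos: [606.8, 43.4, 75.2]
eef_rot: [0.693, 0.119, 0.701, -0.121]
ft_force: [-0.7, 0.2, -0.2]
grip_width: -0.1
```

>>> apply_moves(
  series="0 0 0 0.05 0 0 0;0 0 0 0.05 0 0 0;0 0 0 0.05 0 0 0;0 -0.01 0.045 0 0 0 0;0 -0.01 0.045 0 0 0 0",
)

```text
time: 7.85
ee_pos: [589.4, 133.9, 231.3]
eef_rot: [0.697, 0.121, 0.697, -0.121]
ft_force: [0.1, 0.9, -0.2]
grip_width: -0.3
```

>>> apply_moves(
  series="0 -0.02 0.045 0 0 0 0;0 -0.02 0.045 0 0 0 0;0 -0.02 0.045 0 0 0 0;0 -0.02 0.045 0 0 0 0;0 -0.02 0.045 0 0 0 0",
)

```text
time: 8.35
ee_pos: [487.5, 360.2, 229.3]
eef_rot: [0.696, 0.119, 0.698, -0.121]
ft_force: [1.4, 0.4, 0.2]
grip_width: -0.0
```

>>> apply_moves(
  series="0 -0.02 0.045 0 0 0 0;0 -0.02 0.045 0 0 0 0;0 -0.02 0.045 0 0 0 0;0 -0.02 0.045 0 0 0 0;0 0 0 0 0 0 0",
)

```text
time: 8.85
ee_pos: [402.2, 545.7, 228.1]
eef_rot: [0.695, 0.116, 0.7, -0.116]
ft_force: [-0.2, -0.7, -0.3]
grip_width: -0.0
```

```bash
python3 - <<'E'
from h import *
st=arm.get_state(); print(st['ee_pos'],st['ft_force'])
snap('top','t7'); a=cv2.imread('pics/t7.png')[120:270,220:380]; snap('scene','s7'); b=cv2.imread('pics/s7.png')[150:350,160:340]
cv2.imwrite('pics/t7c.png',np.hstack([cv2.resize(a,(400,375),interpolation=2),cv2.resize(b,(337,375),interpolation=2)]))
E
```

```text
[402.21212104 545.72429119 228.11547708] [-0.19863967 -0.67288888 -0.25895684]
```

View pics/t7c.png

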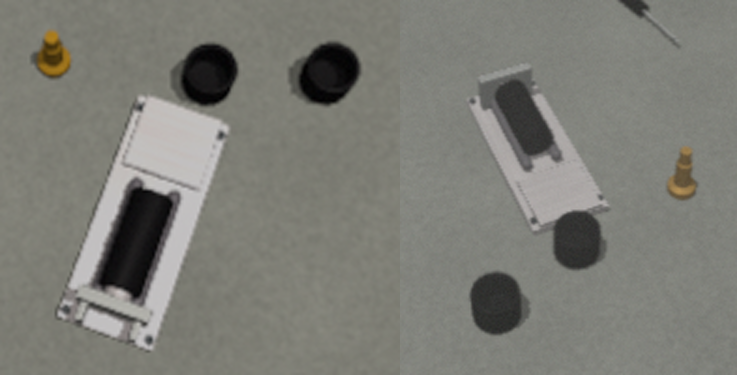

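The top view shows the barrel on the bars and its journal at the stop (118,292), with the plain end at about (155,190). The bystanders look unmoved. I'll do one numeric check of the length and then hand in.

```bash
python3 - <<'E'
from h import *
e,o,th=fixpose()
P=plane('top',[np.array((155,190))/2.5+[219.7,119.7]],64); print('plain end fixture',w2f(P,o,th))
a,b=[cv2.imread(f'pics/{n}.png').astype(int) for n in('top0','t7')]
d=np.abs(a-b).max(2)>40
for n,(x0,y0,x1,y1) in dict(sa=(294,135,314,157),sb=(338,135,366,163),g=(232,128,250,154),sd=(135,208,165,285)).items(): print(n,d[y0:y1,x0:x1].sum())
arm.sign_off(); print(arm.get_state()['time'])
E
```

```text
plain end fixture [[-22.91582296  -0.17825595]]
sa 0
sb 0
g 0
sd 0
the job is handed in; nothing more can be done
the job is handed in; nothing more can be done
```

I pushed the blank over with shut fingers at about 110 mm height. It fell straight along the bars with its journal towards the stop. I then pushed its plain end at about 41 mm height until it met the stop, backed off, raised the arm and moved it well clear. The job is handed in, about 9 s on the robot's clock.

- **Home against the stop:** the blank slid at about 5–6 N. The tool then stalled about where I expected the stop, and the force rose to about 17 N. In the final top view the plain end measures x ≈ -23 mm in the fixture frame, against -20 mm when home. That 3 mm difference is about the picture's error: a pixel is about 2.5 mm, and my fixture corner fit was off by up to 1.9 mm.
- **Other things on the bench:** before-and-after pictures show no change at either sleeve, the gauge or the screwdriver. The final tool force was about zero.
- **Disagreement:** the wrist and top cameras placed the fixture 2–3 mm apart sideways. My first approach was also about 5 mm off the blank's centre, which I corrected from the wrist view before pushing.

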